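# Set out the casting rings in order of size

### The arm

A 7-joint arm with a two-finger parallel gripper is mounted at the origin on a cart in front of the work surface, level with it; the furniture and walls round the work are solid. World frame = base frame: x ahead of the robot, y to its left, z up, the work surface at z = 0. Lengths are in m, angles in rad, forces in N, time in s.
With the tool pointing down it reaches from about 0.425 to 0.95 m from the base axis. Payload 4.7 kg.
Tool frame: the origin (TCP) lies midway between the tips of the shut fingers; the grasp point (between the pads) lies 19 mm behind it (env.grip_depth is the distance from the TCP to the grasp point, in m); z points along the fingers, y is the line along which they close (so a half turn about z gives the same grasp; the last joint's range is limited). The gripper opens to 85 mm and grips with 20 to 120 N. Pads are 22 mm wide; open, the fingers measure 114 mm over their backs; the gripper's body (76 mm by 85 mm) begins 54 mm behind the grasp point. The pads swing forward as they close: fully open they stand 13 mm farther back than shut.
Start: joints at [-1.217, 0.469, -0.049, 1.532, 0.024, 1.141, -0.082], TCP at [0.252, 0.626, 0.231] pointing down, gripper open.
Joint ranges: [-2.59, 2.59], [-0.33, 1.99], [-1.39, 1.29], [0.1, 2.45], [-1.04, 4.18], [0.21, 1.99], [-2.66, 2.66]. Speed limits (rad/s): [2.57, 2.57, 3.14, 3.14, 3.14, 3.14, 3.14].

### API

Orientations are given as a unit quaternion [x, y, z, w].
In Python, from cell import env gives the robot as it stands. The module is installed in compiled form; this text tells all that it offers.
- The arm moves only by the tool carry_out, never from a script. Its argument "motion" is a list that holds one entry, the list of rows, each a list of 4 numbers: the shift along the world's x, y, z in m, then the turn about the world's z in rad. In form: [[[x, y, z, twist], ...]]. A call has 1 to 20 rows; each row shifts and turns the commanded pose from where the row before left it; what a row does not reach is not made up. A row lasts 1/8 s, in which the tool goes at most 62.5 mm and 10.7 degrees, less where a joint would pass 70% of its speed; a pose out of reach is approached as far as the arm can. A call with a gripper value outside its range is refused whole. "grip" is the finger opening in m, from 0 to 0.0854, set as the call begins (left out, the last holds). The fingers move at their own pace and stop on an object; "grip_force" is the grip in N (left out, the last holds). Time passes only in rows, so rows that do not move let the fingers close. It gives the time, the measured TCP pose, the force, the opening and the grip force at its end, in the units of the state.
- env.get_state(): the state, without advancing time (a new reading comes with each control period).
- env.grab_frame(name): name is "side" or "top" or "wrist"; returns (picture, depth): 420x560x3 uint8, blue, green, red; 420x560 float32, m along the optical axis (not along the pixel's ray), 0 where there is no reading.
- env.get_calibration(name): a dict with "fx", "fy", "cx", "cy" (pixels), "k1" (the pictures are not rectified: a ray, as slopes to the right and down, at radius r is drawn at 1 + k1 r^2 times it, then the intrinsics apply), "T" (4x4, takes a point from camera to world coordinates). Camera axes: x right, y up, looking along -z (the intrinsics and any distortion apply to the point x, -y, -z); pixel columns grow to the right and rows downward; lengths in m; the calibration is good to about 2 mm. A picture is of the moment at which its call begins: read the wrist's pose just before it. get_calibration takes no time and is no camera call; for the wrist camera it gives the pose at the moment of the call.
- env.hand_in(): hands the job in; it is judged then, once.
Trained networks look in the newest picture that a camera, given by its name, has taken for a name from the list of things; names that differ only in an ending like _2 or _b are one class to them, and where a whole thing is asked for, a point or a joint stands for the part that bears it (a point fixed in the world has none). Each returns a list of dicts, best first, with "p" (0 to 1); they miss things now and then, are a little off and sometimes report something else, mostly with a low value. They report only what shows in the picture. A call takes as long as a camera call. They do not tell look-alikes from the thing itself.
- env.silhouettes(target, camera): "pixels" (420x560 bool, what is visible of it) and "location" ([column, row] in pixels, amid what is visible of it).
The state is a dict: "clock": time; "joints": joint angles; "qd": joint speeds; "joint_efforts": joint torques, N m; "tcp_pos": TCP position; "tool_rot": TCP orientation; "wrist_force": force on the tool from outside, world axes, zero at the start; "torque": the same for the moment, N m; "finger_gap": finger opening in m; "grasp_force": force on a finger pad.
Only numpy, scipy, OpenCV 4.12 (cv2) and the standard library are available. Lean on these libraries where they do the work, as an engineer would, in place of code of your own. Each camera call takes 0.05 s, during which the arm holds its last target. There are 200 camera calls.

### The job

Get the four casting rings that stand just behind the tiles ready for casting: stand them upright along the row of ceramic tiles, one on each tile and centred in its circle, in order of size, with the largest on the tile next to the crucible and the smallest on the tile at the far end, next to the plaster cast. Leave the crucible and the plaster cast where they stand.

Things in the scene. Friction and masses are not known exactly. Their poses are not given: they have to be found in the camera images.
- ring_largest: largest of the four casting rings, grey metal, filled, an upright solid cylinder 67 mm in diameter and 62 mm high, loose; origin at the centre of its underside, z up along its axis. Turning it about its axis makes no difference; grasp across the diameter
- ring_large: second largest of the four casting rings, darker grey metal, filled (a similar ring far to the left, at the back of the worktop beyond the pliers, is not one of the four and stays there), an upright solid cylinder 55 mm in diameter and 55 mm high, loose; origin at the centre of its underside, z up along its axis. Turning it about its axis makes no difference; grasp across the diameter
- ring_medium: third largest casting ring, steel with a pale plaster top, an upright solid cylinder 45 mm in diameter and 46 mm high, loose; origin at the centre of its underside, z up along its axis. Turning it about its axis makes no difference; grasp across the diameter
- ring_small: smallest casting ring, steel with a pale plaster top, an upright solid cylinder 34 mm in diameter and 36 mm high, loose; origin at the centre of its underside, z up along its axis. Turning it about its axis makes no difference; grasp across the diameter
- tile_a: flat sandy-brown ceramic tile, 80 x 80 mm and 8 mm thick, with a thin dark circle 73 mm across drawn round its centre, fixed to the worktop; at the left (+y) end of the row of four alike, whose centres are 95 mm apart along a nearly straight row (roughly along y, turned up to 12 degrees). Origin at the centre of the underside, the surface to stand a ring on is 8 mm above it; y runs about along the row
- tile_b: flat sandy-brown ceramic tile, 80 x 80 mm and 8 mm thick, with a thin dark circle 73 mm across drawn round its centre, fixed to the worktop; second from the left of four alike, whose centres are 95 mm apart along a nearly straight row (roughly along y, turned up to 12 degrees). Origin at the centre of the underside, the surface to stand a ring on is 8 mm above it; y runs about along the row
- tile_c: flat sandy-brown ceramic tile, 80 x 80 mm and 8 mm thick, with a thin dark circle 73 mm across drawn round its centre, fixed to the worktop; third from the left of four alike, whose centres are 95 mm apart along a nearly straight row (roughly along y, turned up to 12 degrees). Origin at the centre of the underside, the surface to stand a ring on is 8 mm above it; y runs about along the row
- tile_d: flat sandy-brown ceramic tile, 80 x 80 mm and 8 mm thick, with a thin dark circle 73 mm across drawn round its centre, fixed to the worktop; at the right (-y) end of the row of four alike, whose centres are 95 mm apart along a nearly straight row (roughly along y, turned up to 12 degrees). Origin at the centre of the underside, the surface to stand a ring on is 8 mm above it; y runs about along the row
- crucible: beige cup-shaped ceramic melting crucible, 51 mm across the rim and 40 mm high, loose, standing 85 mm beyond the centre of the first or of the last tile, in line with the row: it tells which end is which. Not to be moved. Origin at the centre of its underside
- cast: white plaster dental cast with teeth, 53 x 71 mm and 27 mm high, loose, standing 85 mm beyond the tile at the other end of the row. Not to be moved. Origin at the centre of its underside
Things that resemble listed ones, but are neither listed nor needed, are in the scene too. What is shaped like the tile_a but blue, pink or purple is not meant.

How it is judged:
At the end, for the whole second after the job is handed in: Each ring stands upright (within 0.1 rad) on its own tile, its axis within 13 mm of the tile's centre, in order of size from the largest next to the crucible to the smallest next to the cast; all released and at rest (((horizontal distance between crucible and tile_a below 0.14 m and horizontal distance between ring_largest and tile_a below 0.013 m and horizontal distance between ring_large and tile_b below 0.013 m and horizontal distance between ring_medium and tile_c below 0.013 m and horizontal distance between ring_small and tile_d below 0.013 m) or (horizontal distance between crucible and tile_d below 0.14 m and horizontal distance between ring_largest and tile_d below 0.013 m and horizontal distance between ring_large and tile_c below 0.013 m and horizontal distance between ring_medium and tile_b below 0.013 m and horizontal distance between ring_small and tile_a below 0.013 m)) and height (world z) of ring_largest between 0.004 and 0.013 m and angle between each of ring_largest, ring_large, ring_medium, ring_small's own z axis and vertical below 0.1 rad and linear speed of each of ring_largest, ring_large, ring_medium, ring_small below 0.02 m/s and angular speed of each of ring_largest, ring_large, ring_medium, ring_small below 0.5 rad/s and height (world z) of ring_large between 0.004 and 0.013 m and height (world z) of ring_medium between 0.004 and 0.013 m and height (world z) of ring_small between 0.004 and 0.013 m); the robot touches nothing.
It fails at once if the crucible is pushed more than 20 mm or tipped over (distance of crucible from where it was at the start of the episode above 0.02 m or angle between crucible's own z axis and vertical above 0.4 rad).
It fails at once if the plaster cast is pushed more than 20 mm or tipped over (distance of cast from where it was at the start of the episode above 0.02 m or angle between cast's own z axis and vertical above 0.4 rad).
It also fails if it takes over 99 s, if anything falls off the work surface, if the arm or the gripper's body presses on something with over 40 N, if the wrist force passes 120 N, or if a joint passes its speed limit or range.

## Working session

There is one attempt and no reset: what is moved stays moved. The work goes in short steps, Python scripts to look and compute and a tool call to move; the robot and the scene stay as the last step left them, time stands still between calls to the robot, and variables do not carry over. Pictures are saved under pics/ and viewed, at most 14 in all, crops included, and the job is handed in when it is done.

Besides the shell and the picture viewer there is one more tool, called after "Emit:" by a JSON object that holds its "op" and its "data", one argument or row to a line. carry_out: Moves the arm, as the interface text tells. Its arguments: {"type":"object","properties":{"motion":{"type":"array","items":{"type":"array","items":{"type":"array","items":{"type":"number"}}}},"grip":{"type":"number"},"grip_force":{"type":"number"}},"required":["motion"]}

```bash
mkdir -p pics
cat > h.py <<'E'
import numpy as np, cv2
from cell import env
def world(cam,d,pts,cal=None,z=None):
    c=cal or env.get_calibration(cam); T=np.array(c["T"]); out=[]
    for u,v in pts:
        a=np.array([(u-c["cx"])/c["fx"],(v-c["cy"])/c["fy"]]); s=a.copy()
        for _ in range(20): s=a/(1+c["k1"]*(s@s))
        r=T[:3,:3]@np.array([s[0],-s[1],-1]); o=T[:3,3]
        if z is None: t=d[int(v),int(u)]
        else: t=(z-o[2])/r[2]
        out.append(o+t*r)
    return np.array(out)
E
python3 - <<'E'
from h import *
print(env.get_state())
for n in ["top","side"]:
    p,d=env.grab_frame(n); cv2.imwrite(f"pics/{n}0.png",p); np.save(f"{n}.npy",d)
    c=env.get_calibration(n);print(n,np.round(np.array(c["T"]),2).tolist(),c["fx"])
    for t in ["ring_largest","ring_large","ring_medium","ring_small","tile_a","crucible","cast"]:
        for s in env.silhouettes(t,n):
            m=s["pixels"]; ys,xs=np.nonzero(m)
            w=world(n,d,[s["location"]])[0]
            print(t,round(s["p"],2),np.round(s["location"]),m.sum(),np.round(w,3),xs.min(),xs.max(),ys.min(),ys.max())
E
```

```text
{'clock': 0.0, 'joints': array([-1.21688844,  0.46945261, -0.04855755,  1.53371285,  0.024105  ,
        1.1409748 , -0.08232962]), 'qd': array([ 0.00099285,  0.00025645,  0.00079156,  0.00108082,  0.00099846,
       -0.00095045, -0.00116964]), 'joint_efforts': array([ 3.32874024e-04, -5.10310614e+01, -4.62446117e-02, -2.37711275e+01,
        1.07129934e-02,  7.42860488e-03, -4.60686508e-06]), 'tcp_pos': array([0.25192371, 0.62559416, 0.23024575]), 'tool_rot': array([ 1.90251453e-01,  9.81734904e-01, -9.70869773e-04, -1.40629119e-04]), 'wrist_force': array([-0.1820777 , -0.57814776,  0.00151588]), 'torque': array([ 0.01468939,  0.02193394, -0.0063175 ]), 'grasp_force': 0.0, 'finger_gap': 0.08546575378951846}
top [[-0.01, 0.99, -0.12, 0.41], [-1.0, -0.01, 0.0, 0.01], [0.0, 0.12, 0.99, 0.96], [0.0, 0.0, 0.0, 1.0]] 427.0725876424985
ring_largest 0.75 [311. 142.] 969 [ 0.67  -0.076  0.064] 294 327 121 157
ring_large 0.85 [376. 155.] 637 [ 0.644 -0.219  0.053] 365 393 140 169
ring_medium 0.92 [254. 145.] 417 [0.668 0.048 0.047] 241 261 134 157
ring_small 0.8 [170. 154.] 268 [0.653 0.234 0
[... 1056 characters left out ...]
.] 321 [0.674 0.037 0.046] 321 339 204 225
ring_small 0.68 [316. 189.] 184 [0.647 0.226 0.021] 314 326 181 196
tile_a 0.96 [242. 235.] 579 [ 0.456 -0.026  0.008] 227 259 223 240
tile_a 0.9 [220. 180.] 326 [0.364 0.312 0.009] 209 237 175 188
tile_a 0.83 [244. 216.] 471 [0.452 0.074 0.009] 228 258 206 222
tile_a 0.81 [183. 296.] 994 [ 0.354 -0.278  0.007] 160 201 281 308
tile_a 0.68 [280. 185.] 337 [0.544 0.279 0.009] 265 292 180 192
tile_a 0.65 [240. 248.] 673 [ 0.455 -0.092  0.009] 224 258 242 261
tile_a 0.57 [249. 272.] 811 [ 0.482 -0.192  0.01 ] 225 264 263 286
crucible 0.53 [242. 192.] 246 [0.439 0.191 0.025] 235 251 186 203
cast 0.83 [242. 297.] 685 [ 0.474 -0.302  0.025] 226 256 281 310
```

View pics/top0.png

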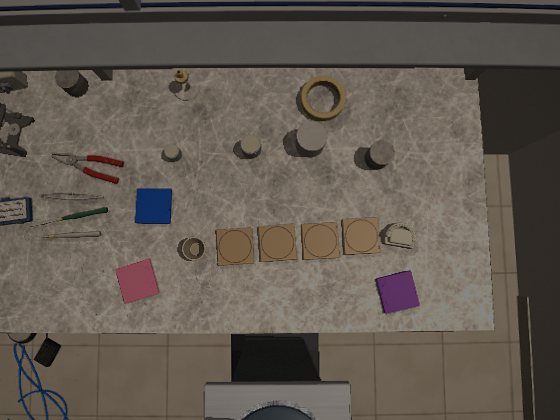

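View pics/side0.png

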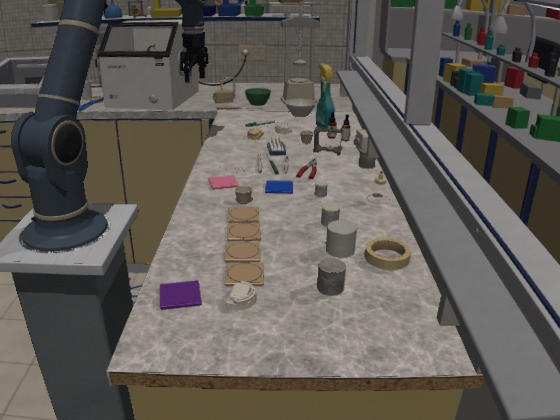

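The crucible (192,249) stands left of tile_a and the cast (399,236) right of tile_d, so the order a→d runs from largest to smallest.

Possible confusions:
- **Rings:** the dark look-alike at (70,78) and the brass ring at (323,97). The ones I want are the largest at (311,138), the large dark one at (380,154), the medium at (250,146) and the small at (171,153).
- **Tiles:** blue (154,206), pink (138,281) and purple (398,292) are not meant.

Run:
```python
from h import *
d=np.load("top.npy"); p=cv2.imread("pics/top0.png")
v,u=np.mgrid[0:420,0:560]
W=np.zeros((420,560,3))
for a in range(60,310): W[a,140:430]=world("top",d,[(x,a) for x in range(140,430)])
for n,u0,v0,h in [("largest",311,138,.062),("large",380,154,.055),("medium",250,146,.046),("small",171,153,.036)]:
    m=(abs(W[...,2]-h)<.008)&(np.hypot(u-u0,v-v0)<28)
    ys,xs=np.nonzero(m); (c,r)=cv2.minEnclosingCircle(np.c_[xs,ys].astype(np.float32))
    w=world("top",d,[c,(c[0]+r,c[1])],z=h); print(n,np.round(w[0],3),"med",np.round(np.median(W[m],0),3),"dia",round(2*abs(w[1]-w[0])[1],3),len(xs))
for s in [(235,246),(277,243),(320,241),(361,236)]:
    # edges of brown area
    hsv=cv2.cvtColor(p,cv2.COLOR_BGR2HSV); m=((hsv[...,1]>70)&(hsv[...,0]<25)&(np.abs(u-s[0])<21)&(np.abs(v-s[1])<24)).astype(np.uint8)
    m=cv2.morphologyEx(m,cv2.MORPH_CLOSE,np.ones((3,3)))
    q=cv2.minAreaRect(np.argwhere(m)[:,::-1].astype(np.float32)); print(np.round(world("top",d,[q[0]],z=.008)[0],3),q)
for nm,s,h in [("cruc",(192,249),.04),("cast",(399,236),.027),("brass",(323,97),.02)]:
    print(nm,np.round(world("top",d,[s],z=h)[0],3))
m=(np.hypot(u-323,v-97)<26)&(W[...,2]>.006)
print("brass",W[m].min(0),W[m].max(0))
cv2.imwrite("pics/crop.png",cv2.resize(p[60:310,140:430],None,fx=2.4,fy=2.4))
```

```text
largest [ 0.684 -0.079  0.062] med [ 0.684 -0.079  0.062] dia 0.068 753
large [ 0.65  -0.23   0.055] med [ 0.649 -0.23   0.056] dia 0.056 497
medium [0.671 0.055 0.046] med [0.671 0.056 0.047] dia 0.046 328
small [0.66  0.231 0.036] med [0.66  0.232 0.036] dia 0.035 192
[0.448 0.092 0.008] ((234.3249053955078, 246.19845581054688), (36.11703109741211, 36.80318832397461), 86.42366790771484)
[ 0.456 -0.002  0.008] ((276.92645263671875, 242.5441131591797), (36.04735565185547, 36.584232330322266), 85.60128784179688)
[ 0.46  -0.098  0.008] ((319.7893371582031, 240.55075073242188), (36.40724182128906, 36.40724182128906), 85.91438293457031)
[ 0.47  -0.19   0.008] ((360.7554016113281, 235.596923828125), (35.889102935791016, 36.61021041870117), 86.8201675415039)
cruc [0.442 0.181 0.04 ]
cast [ 0.468 -0.27   0.027]
brass [ 0.789 -0.11   0.02 ]
brass [ 0.41189436 -0.16285528  0.00602065] [0.83996585 0.00897991 0.95957595]
```

View pics/crop.png

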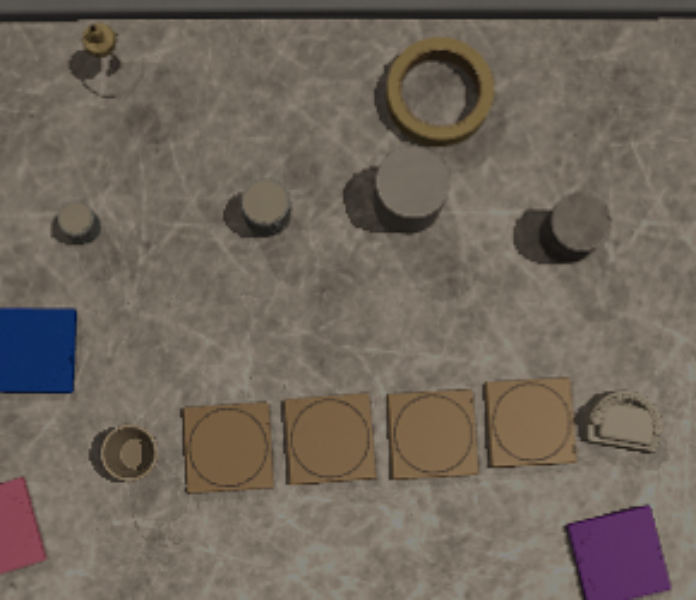

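The crop confirms the choice: small (75,220), medium (266,205), largest (412,185) and dark large (580,225). The brass ring sits behind the largest at (440,90). The sizes agree within 1 mm, so I'm moving above the largest.

Emit:
{"op": "carry_out", "data": {
  "motion": [
    [[0.027,-0.044,0,0],[0.027,-0.044,0,0],[0.027,-0.044,0,0],[0.027,-0.044,0,0],[0.027,-0.044,0,0],[0.027,-0.044,0,0],[0.027,-0.044,0,0],[0.027,-0.044,0,0],[0.027,-0.044,0,0],[0.027,-0.044,0,0],[0.027,-0.044,0,0],[0.027,-0.044,0,0],[0.027,-0.044,0,0],[0.027,-0.044,0,0],[0.027,-0.044,0,0],[0.027,-0.044,0,0],[0,0,0,0],[0,0,0,0]]
  ],
  "grip": 0.085
}}

```text
clock: 3.05
tcp_pos: [0.6839, -0.0771, 0.231]
tool_rot: [0.19, 0.982, 0.0, -0.0]
wrist_force: [-1.0, -0.1, -0.4]
finger_gap: 0.0854
grasp_force: 0.0
```

```bash
cat > look.py <<'E'
import sys
from h import *
# usage: look.py name height pic
cal=env.get_calibration("wrist"); p,d=env.grab_frame("wrist"); cv2.imwrite(f"pics/{sys.argv[3]}.png",p)
h=float(sys.argv[2]); print("tcp",np.round(env.get_state()["tcp_pos"],4))
for s in env.silhouettes(sys.argv[1],"wrist")[:3]:
    ys,xs=np.nonzero(s["pixels"])
    w=world("wrist",d,np.c_[xs,ys],cal); g=(abs(w[:,2]-h)<.006)&(d[ys,xs]>0)
    if g.sum()<30: print("skip",s["p"],s["location"]);continue
    (c,r)=cv2.minEnclosingCircle(w[g][:,:2].astype(np.float32)); print(round(s["p"],2),np.round(s["location"]),"circ",np.round(c,4),"dia",round(2*r,4),"mean",np.round(w[g].mean(0),4))
E
python3 look.py ring_largest .062 w1
```

```text
tcp [ 0.6838 -0.076   0.2312]
0.93 [275. 190.] circ [ 0.6863 -0.079 ] dia 0.067 mean [ 0.6857 -0.0787  0.0602]
```

View pics/w1.png

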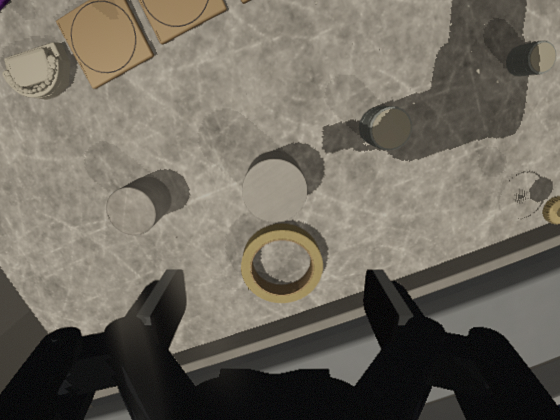

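Emit:
{"op": "carry_out", "data": {
  "motion": [
    [[0.002,-0.001,-0.05,0],[0,0,-0.05,0],[0,0,-0.05,0],[0,0,-0.04,0],[0,0,-0.024,0],[0,0,0,0],[0,0,0,0]]
  ]
}}

```text
clock: 4.03
tcp_pos: [0.687, -0.0779, 0.0188]
tool_rot: [0.19, 0.982, 0.0, 0.001]
wrist_force: [-0.4, -0.5, 0.8]
finger_gap: 0.0847
grasp_force: 0.0
```

Emit:
{"op": "carry_out", "data": {
  "motion": [
    [[0,0,0,0],[0,0,0,0],[0,0,0,0],[0,0,0,0],[0,0,0,0],[0,0,0,0]]
  ],
  "grip": 0.05,
  "grip_force": 60
}}

```text
clock: 4.78
tcp_pos: [0.6876, -0.0787, 0.0195]
tool_rot: [0.19, 0.982, 0.0, 0.002]
wrist_force: [-0.4, 1.0, 6.6]
finger_gap: 0.0658
grasp_force: 67.3
```

Emit:
{"op": "carry_out", "data": {
  "motion": [
    [[0,0,0.04,0],[0,0,0.06,0],[-0.03,0.0215,0,-0.149],[-0.03,0.0215,0,-0.149],[-0.03,0.0215,0,-0.149],[-0.03,0.0215,0,-0.149],[-0.03,0.0215,0,-0.149],[-0.03,0.0215,0,-0.149],[-0.03,0.0215,0,-0.149],[-0.03,0.0215,0,-0.149],[0,0,0,0],[0,0,0,0],[0,0,0,0]]
  ]
}}

```text
clock: 6.4
tcp_pos: [0.4471, 0.0924, 0.1176]
tool_rot: [0.709, 0.705, 0.0, 0.0]
wrist_force: [0.9, 1.2, -1.5]
finger_gap: 0.0657
grasp_force: 67.4
```

Run:
```python
from h import *
p,d=env.grab_frame("wrist"); cv2.imwrite("pics/w2.png",p)
s=env.get_state(); print(s["tcp_pos"],s["tool_rot"],s["wrist_force"])
```

```text
[0.44699055 0.09237693 0.1175015 ] [7.09004526e-01 7.05203767e-01 2.80688029e-04 3.87053944e-04] [-0.24118605  0.64429495 -1.84903624]
```

View pics/w2.png

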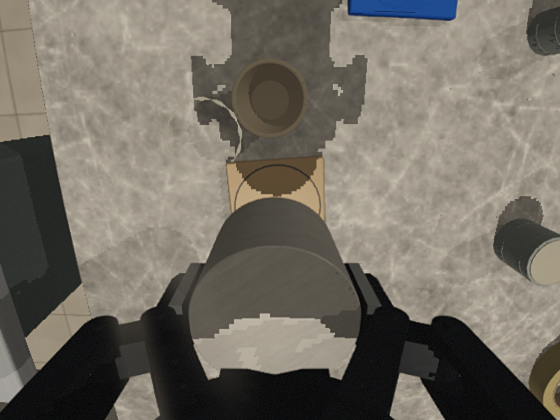

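The picture shows the ring held squarely (275,300) above tile_a, whose circle is centred near (277,205), with the crucible clear at (269,98). I'm lowering it.

Emit:
{"op": "carry_out", "data": {
  "motion": [
    [[0.001,0,-0.04,0],[0,0,-0.03,0],[0,0,-0.012,0],[0,0,-0.006,0],[0,0,0,0],[0,0,0,0]]
  ]
}}

```text
clock: 7.2
tcp_pos: [0.4478, 0.0934, 0.0301]
tool_rot: [0.709, 0.706, 0.001, 0.0]
wrist_force: [-0.2, 0.9, -1.7]
finger_gap: 0.0653
grasp_force: 67.5
```

Emit:
{"op": "carry_out", "data": {
  "motion": [
    [[0,0,-0.002,0],[0,0,0,0]]
  ]
}}

```text
clock: 7.45
tcp_pos: [0.4472, 0.0934, 0.0275]
tool_rot: [0.708, 0.706, 0.0, 0.0]
wrist_force: [-0.3, -0.1, -0.9]
finger_gap: 0.066
grasp_force: 67.5
```

Emit:
{"op": "carry_out", "data": {
  "motion": [
    [[0,0,0,0],[0,0,0,0],[0,0,0,0],[0,0,0,0],[0,0,0,0]]
  ],
  "grip": 0.085
}}

```text
clock: 8.07
tcp_pos: [0.4471, 0.0932, 0.0273]
tool_rot: [0.709, 0.706, 0.0, 0.0]
wrist_force: [-0.6, 0.7, 0.1]
finger_gap: 0.0848
grasp_force: 0.0
```

Emit:
{"op": "carry_out", "data": {
  "motion": [
    [[0,0,0.03,0],[0,0,0.05,0],[0,0,0.055,0],[0,0,0.055,0],[0,0,0,0]]
  ]
}}

```text
clock: 8.7
tcp_pos: [0.4497, 0.0938, 0.2213]
tool_rot: [0.708, 0.706, 0.005, 0.001]
wrist_force: [0.4, 0.2, -1.2]
finger_gap: 0.0851
grasp_force: 0.0
```

Emit:
{"op": "carry_out", "data": {
  "motion": [
    [[0.0253,-0.0404,0,0],[0.0253,-0.0404,0,0],[0.0253,-0.0404,0,0],[0.0253,-0.0404,0,0],[0.0253,-0.0404,0,0],[0.0253,-0.0404,0,0],[0.0253,-0.0404,0,0],[0.0253,-0.0404,0,0],[0,0,-0.03,0],[0,0,-0.05,0],[0,0,-0.04,0],[0,0,0,0],[0,0,0,0]]
  ]
}}

```text
clock: 10.32
tcp_pos: [0.65, -0.2307, 0.0983]
tool_rot: [0.709, 0.706, 0.0, 0.001]
wrist_force: [-0.6, 0.6, 0.9]
finger_gap: 0.0852
grasp_force: 0.0
```

```bash
python3 look.py ring_large .055 w3
python3 - <<'E'
from h import *
for n,z in [("top",.062)]:
    p,d=env.grab_frame(n)
    for s in env.silhouettes("ring_largest",n)[:2]:
        ys,xs=np.nonzero(s["pixels"]); w=world(n,d,np.c_[xs,ys]); g=abs(w[:,2]-.07)<.007
        if g.sum()>30: print("largest",cv2.minEnclosingCircle(w[g][:,:2].astype(np.float32)),w[g].mean(0))
E
```

```text
tcp [ 0.6505 -0.2309  0.0991]
0.56 [273. 227.] circ [ 0.6516 -0.232 ] dia 0.0553 mean [ 0.6515 -0.2305  0.0538]
largest ((0.44605281949043274, 0.09329238533973694), 0.032879266887903214) [0.44613511 0.09326449 0.07058764]
```

View pics/w3.png

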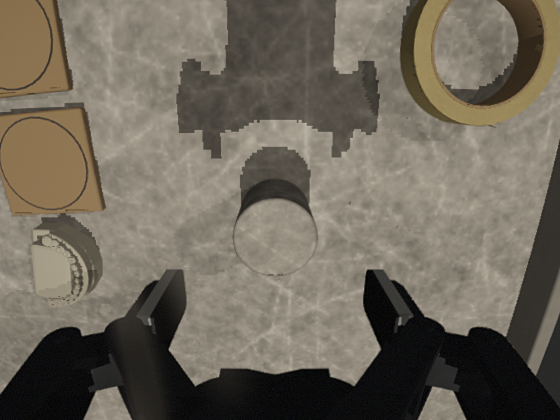

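The dark ring lies midway between the fingers at (275,235) and clear of the brass ring. The largest stands about 2 mm off its tile's centre. I'm grasping the dark ring.

Emit:
{"op": "carry_out", "data": {
  "motion": [
    [[0.001,-0.001,-0.04,0],[0,0,-0.03,0],[0,0,-0.013,0],[0,0,0,0],[0,0,0,0]]
  ]
}}

```text
clock: 11.15
tcp_pos: [0.6515, -0.2317, 0.016]
tool_rot: [0.709, 0.706, 0.001, 0.001]
wrist_force: [-0.4, -0.0, -0.1]
finger_gap: 0.085
grasp_force: 0.0
```

Emit:
{"op": "carry_out", "data": {
  "motion": [
    [[0,0,0,0],[0,0,0,0],[0,0,0,0],[0,0,0,0],[0,0,0,0],[0,0,0,0],[0,0,0,0]]
  ],
  "grip": 0.035,
  "grip_force": 60
}}

```text
clock: 12.02
tcp_pos: [0.6513, -0.2314, 0.0156]
tool_rot: [0.708, 0.706, 0.001, 0.001]
wrist_force: [-0.1, 0.1, 6.3]
finger_gap: 0.054
grasp_force: 63.3
```

Emit:
{"op": "carry_out", "data": {
  "motion": [
    [[0,0,0.04,0],[0,0,0.06,0],[-0.0279,0.0328,0,0],[-0.0279,0.0328,0,0],[-0.0279,0.0328,0,0],[-0.0279,0.0328,0,0],[-0.0279,0.0328,0,0],[-0.0279,0.0328,0,0],[-0.0279,0.0328,0,0],[0,0,0,0],[0,0,-0.04,0],[0,0,-0.04,0],[0,0,0,0],[0,0,0,0]]
  ]
}}

```text
clock: 13.78
tcp_pos: [0.4563, -0.0023, 0.0352]
tool_rot: [0.709, 0.705, 0.0, 0.001]
wrist_force: [0.0, 0.5, -1.3]
finger_gap: 0.054
grasp_force: 63.8
```

Target z is 0.0236.

Emit:
{"op": "carry_out", "data": {
  "motion": [
    [[0,0,-0.007,0],[0,0,-0.004,0],[0,0,0,0],[0,0,0,0]]
  ]
}}

```text
clock: 14.28
tcp_pos: [0.4553, -0.0014, 0.0235]
tool_rot: [0.708, 0.706, 0.0, 0.0]
wrist_force: [0.3, -0.2, 0.1]
finger_gap: 0.0538
grasp_force: 63.9
```

Emit:
{"op": "carry_out", "data": {
  "motion": [
    [[0,0,0,0],[0,0,0,0],[0,0,0,0],[0,0,0,0],[0,0,0,0],[0,0,0,0]]
  ],
  "grip": 0.085
}}

```text
clock: 15.02
tcp_pos: [0.4552, -0.0014, 0.0233]
tool_rot: [0.709, 0.706, 0.0, 0.0]
wrist_force: [-1.3, -0.5, -0.2]
finger_gap: 0.0852
grasp_force: 0.0
```

Emit:
{"op": "carry_out", "data": {
  "motion": [
    [[0,0,0.03,0],[0,0,0.05,0],[0,0,0.055,0],[0.0269,0.0071,0.04,0],[0.0269,0.0071,0,0],[0.0269,0.0071,0,0],[0.0269,0.0071,0,0],[0.0269,0.0071,0,0],[0.0269,0.0071,0,0],[0.0269,0.0071,0,0],[0.0269,0.0071,-0.04,0],[0,0,-0.05,0],[0,0,0,0],[0,0,0,0]]
  ]
}}

```text
clock: 16.77
tcp_pos: [0.6712, 0.0549, 0.11]
tool_rot: [0.709, 0.706, 0.001, 0.001]
wrist_force: [-0.1, -0.3, 0.3]
finger_gap: 0.0845
grasp_force: 0.0
```

```bash
python3 look.py ring_medium .046 w4
```

```text
tcp [0.6717 0.0549 0.1108]
0.63 [275. 218.] circ [0.674 0.055] dia 0.0453 mean [0.6739 0.0565 0.0446]
```

View pics/w4.png

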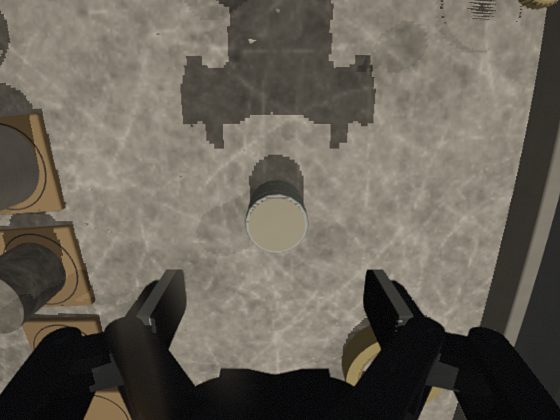

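The medium ring is midway between the fingers at (276,222), and the two placed rings stand on their tiles at the left. I'm grasping the medium.

Emit:
{"op": "carry_out", "data": {
  "motion": [
    [[0.002,0,-0.045,0],[0,0,-0.035,0],[0,0,-0.018,0],[0,0,0,0],[0,0,0,0]]
  ]
}}

```text
clock: 17.5
tcp_pos: [0.6738, 0.0552, 0.0123]
tool_rot: [0.709, 0.706, 0.001, 0.001]
wrist_force: [0.3, -0.9, 0.5]
finger_gap: 0.0849
grasp_force: 0.0
```

Emit:
{"op": "carry_out", "data": {
  "motion": [
    [[0,0,0,0],[0,0,0,0],[0,0,0,0],[0,0,0,0],[0,0,0,0],[0,0,0,0],[0,0,0,0],[0,0,0,0]]
  ],
  "grip": 0.025,
  "grip_force": 50
}}

```text
clock: 18.5
tcp_pos: [0.6731, 0.0554, 0.0113]
tool_rot: [0.708, 0.706, 0.001, 0.0]
wrist_force: [-0.2, 0.4, 5.8]
finger_gap: 0.0438
grasp_force: 51.0
```

Emit:
{"op": "carry_out", "data": {
  "motion": [
    [[0,0,0.04,0],[0,0,0.06,0],[-0.0305,-0.0219,0,0],[-0.0305,-0.0219,0,0],[-0.0305,-0.0219,0,0],[-0.0305,-0.0219,0,0],[-0.0305,-0.0219,0,0],[-0.0305,-0.0219,0,0],[-0.0305,-0.0219,0,0],[0,0,0,0],[0,0,-0.04,0],[0,0,-0.04,0],[0,0,0,0],[0,0,0,0]]
  ]
}}

```text
clock: 20.25
tcp_pos: [0.4599, -0.0981, 0.0311]
tool_rot: [0.708, 0.706, 0.0, 0.001]
wrist_force: [-0.9, 0.0, -1.0]
finger_gap: 0.0438
grasp_force: 51.4
```

Emit:
{"op": "carry_out", "data": {
  "motion": [
    [[0,0,-0.007,0],[0,0,-0.0045,0],[0,0,0,0],[0,0,0,0]]
  ]
}}

```text
clock: 20.75
tcp_pos: [0.4595, -0.0978, 0.0192]
tool_rot: [0.708, 0.706, 0.001, 0.0]
wrist_force: [0.2, 0.6, 2.9]
finger_gap: 0.0438
grasp_force: 51.5
```

Emit:
{"op": "carry_out", "data": {
  "motion": [
    [[0,0,0,0],[0,0,0,0],[0,0,0,0],[0,0,0,0],[0,0,0,0],[0,0,0,0],[0,0,0,0]]
  ],
  "grip": 0.085
}}

```text
clock: 21.62
tcp_pos: [0.4589, -0.0979, 0.0188]
tool_rot: [0.709, 0.706, 0.0, 0.0]
wrist_force: [-0.0, 0.7, 0.1]
finger_gap: 0.0851
grasp_force: 0.0
```

Emit:
{"op": "carry_out", "data": {
  "motion": [
    [[0,0,0.03,0],[0,0,0.05,0],[0,0,0.055,0],[0.025,0.0411,0.04,0],[0.025,0.0411,0,0],[0.025,0.0411,0,0],[0.025,0.0411,0,0],[0.025,0.0411,0,0],[0.025,0.0411,0,0],[0.025,0.0411,0,0],[0.025,0.0411,-0.03,0],[0,0,-0.05,0],[0,0,0,0],[0,0,0,0]]
  ]
}}

```text
clock: 23.38
tcp_pos: [0.6598, 0.2298, 0.1155]
tool_rot: [0.709, 0.705, 0.001, 0.001]
wrist_force: [-0.0, -0.7, 0.6]
finger_gap: 0.085
grasp_force: 0.0
```

```bash
python3 look.py ring_small .036 w5
```

```text
tcp [0.6603 0.2299 0.1164]
0.79 [276. 206.] circ [0.6626 0.2319] dia 0.0338 mean [0.6627 0.2328 0.0345]
```

View pics/w5.png

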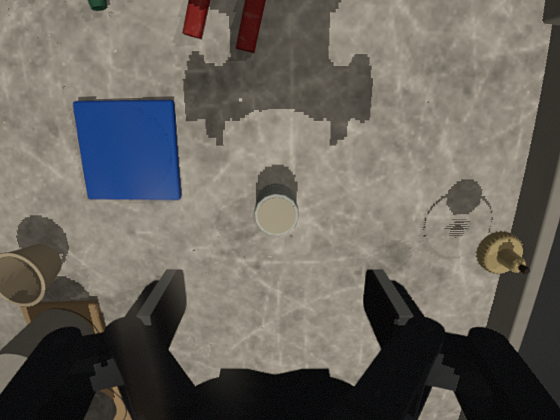

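The small ring is at (277,213) between the fingers, with nothing near it. I'm grasping it.

Emit:
{"op": "carry_out", "data": {
  "motion": [
    [[0.002,0.002,-0.045,0],[0,0,-0.04,0],[0,0,-0.023,0],[0,0,0,0],[0,0,0,0]]
  ]
}}

```text
clock: 24.1
tcp_pos: [0.6625, 0.2328, 0.0079]
tool_rot: [0.709, 0.706, 0.002, 0.001]
wrist_force: [-0.3, 0.7, -0.5]
finger_gap: 0.0851
grasp_force: 0.0
```

Emit:
{"op": "carry_out", "data": {
  "motion": [
    [[0,0,0,0],[0,0,0,0],[0,0,0,0],[0,0,0,0],[0,0,0,0],[0,0,0,0],[0,0,0,0],[0,0,0,0],[0,0,0,0]]
  ],
  "grip": 0.015,
  "grip_force": 40
}}

```text
clock: 25.22
tcp_pos: [0.6613, 0.233, 0.0065]
tool_rot: [0.708, 0.706, 0.001, 0.0]
wrist_force: [-0.9, 0.3, 5.4]
finger_gap: 0.0329
grasp_force: 39.9
```

Emit:
{"op": "carry_out", "data": {
  "motion": [
    [[0,0,0.04,0],[0,0,0.06,0],[-0.0213,-0.047,0.03,0],[-0.0213,-0.047,0.03,0],[-0.0213,-0.047,0,0],[-0.0213,-0.047,0,0],[-0.0213,-0.047,0,0],[-0.0213,-0.047,0,0],[-0.0213,-0.047,0,0],[-0.0213,-0.047,0,0],[-0.0213,-0.047,0,0],[0,0,0,0],[0,0,-0.05,0],[0,0,-0.05,0],[0,0,-0.04,0],[0,0,0,0],[0,0,0,0]]
  ]
}}

```text
clock: 27.35
tcp_pos: [0.4701, -0.1903, 0.0268]
tool_rot: [0.708, 0.706, 0.0, 0.001]
wrist_force: [0.4, -0.0, -0.1]
finger_gap: 0.0328
grasp_force: 40.0
```

Target z is 0.0145.

Emit:
{"op": "carry_out", "data": {
  "motion": [
    [[0,0,-0.007,0],[0,0,-0.005,0],[0,0,0,0],[0,0,0,0]]
  ]
}}

```text
clock: 27.85
tcp_pos: [0.4699, -0.1901, 0.0144]
tool_rot: [0.708, 0.706, 0.001, 0.001]
wrist_force: [0.7, 1.5, 5.6]
finger_gap: 0.0327
grasp_force: 40.3
```

Emit:
{"op": "carry_out", "data": {
  "motion": [
    [[0,0,0,0],[0,0,0,0],[0,0,0,0],[0,0,0,0],[0,0,0,0],[0,0,0,0],[0,0,0,0],[0,0,0,0]]
  ],
  "grip": 0.085
}}

```text
clock: 28.85
tcp_pos: [0.4692, -0.1902, 0.0138]
tool_rot: [0.709, 0.706, 0.0, 0.0]
wrist_force: [-0.8, 0.5, 0.2]
finger_gap: 0.0856
grasp_force: 0.0
```

Emit:
{"op": "carry_out", "data": {
  "motion": [
    [[0,0,0.03,0],[0,0,0.05,0],[0,0,0.05,0],[0.04,0,0.05,0],[0.05,0,0.03,0],[0.05,0,0,0],[0.05,0,0,0],[0,0,0,0],[0,0,0,0]]
  ]
}}

```text
clock: 29.98
tcp_pos: [0.6571, -0.1907, 0.2221]
tool_rot: [0.709, 0.705, -0.001, -0.001]
wrist_force: [0.0, -1.1, 0.9]
finger_gap: 0.0849
grasp_force: 0.0
```

Run:
```python
from h import *
p,d=env.grab_frame("top"); cv2.imwrite("pics/top9.png",cv2.resize(p[120:320,160:440],None,fx=2.5,fy=2.5))
u,v=np.meshgrid(np.arange(190,400),np.arange(205,275)); w=world("top",d,np.c_[u.ravel(),v.ravel()])
for n,t,h in [("largest",(.448,.092),.07),("large",(.456,-.002),.063),("medium",(.460,-.098),.054),("small",(.470,-.190),.044)]:
    g=(abs(w[:,2]-h)<.007)&(np.hypot(w[:,0]-t[0],w[:,1]-t[1])<.05)
    c,r=cv2.minEnclosingCircle(w[g][:,:2].astype(np.float32)); print(n,np.round(c,4),"err",np.round(np.array(c)-t,4),round(2*r,4),np.round(w[g][:,2].std(),4))
print(env.get_state()["clock"])
```

```text
largest [0.4466 0.094 ] err [-0.0014  0.002 ] 0.0672 0.0016
large [0.4609 0.0065] err [0.0049 0.0085] 0.0478 0.0016
medium [0. 0.] err [-0.46   0.098] 0.0 nan
small [0. 0.] err [-0.47  0.19] 0.0 nan
30.025
  ret = _var(a, axis=axis, dtype=dtype, out=out, ddof=ddof,
  arrmean = um.true_divide(arrmean, div, out=arrmean,
  ret = ret.dtype.type(ret / rcount)
```

View pics/top9.png

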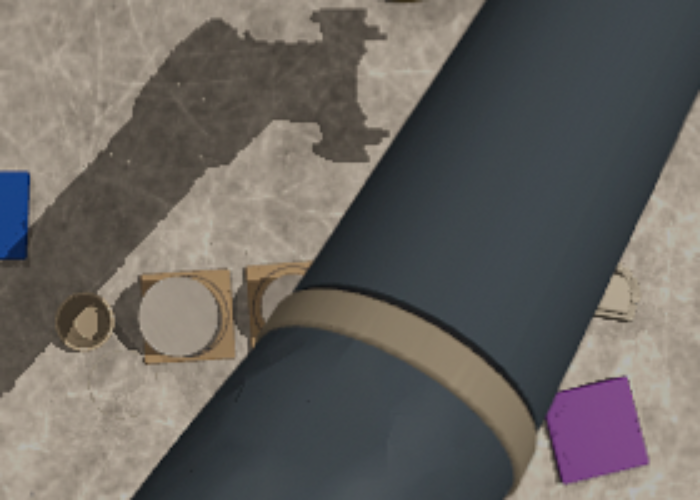

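The arm hides three tiles in this view, so I'm moving it aside to the left.

Emit:
{"op": "carry_out", "data": {
  "motion": [
    [[0,0.055,0,0],[0,0.055,0,0],[0,0.055,0,0],[0,0.055,0,0],[0,0.055,0,0],[0,0.055,0,0],[0,0.055,0,0],[0,0.055,0,0],[0,0.055,0,0],[0,0.055,0,0],[0,0,0,0],[0,0,0,0],[0,0,0,0]]
  ]
}}

```text
clock: 31.65
tcp_pos: [0.6586, 0.3571, 0.2234]
tool_rot: [0.71, 0.704, 0.0, 0.0]
wrist_force: [0.1, 0.1, 0.1]
finger_gap: 0.0846
grasp_force: 0.0
```

Run:
```python
from h import *
p,d=env.grab_frame("top"); cv2.imwrite("pics/top10.png",cv2.resize(p[120:320,160:440],None,fx=2.5,fy=2.5))
u,v=np.meshgrid(np.arange(190,400),np.arange(205,275)); w=world("top",d,np.c_[u.ravel(),v.ravel()])
for n,t,h in [("largest",(.448,.092),.07),("large",(.456,-.002),.063),("medium",(.460,-.098),.054),("small",(.470,-.190),.044)]:
    g=(abs(w[:,2]-h)<.007)&(np.hypot(w[:,0]-t[0],w[:,1]-t[1])<.05)
    c,r=cv2.minEnclosingCircle(w[g][:,:2].astype(np.float32)); print(n,np.round(c,4),"err",np.round(np.array(c)-t,4),round(2*r,4),np.round(w[g][:,2].std(),4))
print(env.get_state()["clock"])
```

```text
largest [0.4465 0.0942] err [-0.0015  0.0022] 0.0674 0.0017
large [ 0.4548 -0.002 ] err [-0.0012  0.    ] 0.0551 0.0016
medium [ 0.4592 -0.098 ] err [-0.0008  0.    ] 0.045 0.0019
small [ 0.469  -0.1916] err [-0.001  -0.0016] 0.0347 0.0021
31.7
```

View pics/top10.png

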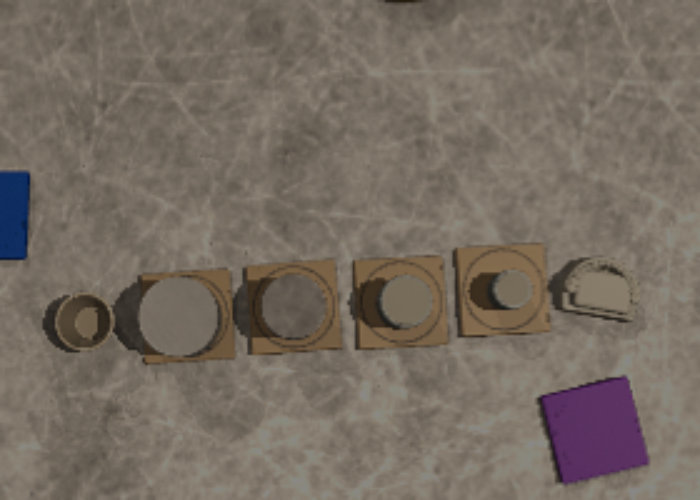

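All four rings stand upright within 3 mm of their tile centres, at (178,315), (295,306), (408,300) and (514,288), ordered from the crucible to the cast.

```bash
python3 -c "
from cell import env
print(env.hand_in())"
```

```text
the job is handed in; nothing more can be done
None
```

I handed the job in at about 32 s: all four rings stand upright within 3 mm of their tile centres, largest next to the crucible through smallest next to the cast, and neither the crucible nor the cast was touched; the hand-in returned no verdict.

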